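# Turn a gearbox cover over against the turning stop

### The job

Turn the blue gearbox cover over without gripping it: with your fingertips push it along the bench against the white sloping stop until it rides up and stands leaning on the stop, then reach behind its raised edge and tip it back the way it came. It must end lying flat on the bench in front of the stop, bare metal face up, with your hand clear of it. Never lift or carry the cover off the bench, and leave the bearing, the solder spool in front of you, the vee block and the yellow screwdriver where they are.

Things in the scene. Friction and masses are not known exactly. Their poses are not given: they have to be found in the camera images.
- cover: Loose gearbox cover, a flat plate 80 (own x) x 90 (own y) x 8 (own z) mm with half-round edges, 110 to 200 g. One face is painted blue, the other bare aluminium with a black O-ring. Origin at the centre of the bare face; own z points out of the blue face: up at the start, down when turned over. At the start x points at the stop within 0.2 rad, far edge 20 to 50 mm short of its foot.
- cover_center (a point): The middle of the cover, half way through its thickness (4 mm from each face). Axes as the cover's.
- cover_near (a point): Middle of the cover's edge face at own x = -40 mm, the edge away from the stop at the start, where it is pushed; half way through the thickness.
- cover_far (a point): Middle of the cover's edge face at own x = +40 mm, the edge facing the stop at the start; half way through the thickness.
- cover_left (a point): Middle of the cover's edge face at own y = +45 mm; half way through the thickness.
- cover_right (a point): Middle of the cover's edge face at own y = -45 mm; half way through the thickness.
- stop: White plastic stop fixed to the bench. Its slick flat face, 130 mm wide (own y), rises from the bench at 60 degrees to the horizontal; 10 mm thick, rounded top. Origin on the bench at the middle of the face's foot; own x points behind the stop, to the robot's right within 0.25 rad (the cover lies on the -x side), z up. Struts and foot plate reach 62 mm behind the foot, below 42 mm.
- stop_top (a point): Middle of the stop's rounded top edge, 27 mm behind the foot, 42 mm up. A cover pushed squarely and low down (fingertips within 3 mm of the bench) by its near edge rides up and lies flush on the face at 60 degrees, lower edge at the foot; this takes 2 to 8 N, and it stays when let go. Its raised edge is then some 40 mm behind the foot, 70 mm up, 27 mm above the stop: fingers fit behind.
- bearing: Steel ball bearing lying flat on the same brown board, 52 mm across, 15 mm high, loose; bystander. Origin at the centre of its underside.
- spool: Spool of solder with yellow flanges standing on end on the brown board in front of the robot (a thin board on the bench, 3.5 mm high, far edge at about world x = 0.48), 52 mm across, 36 mm high, loose; bystander. Origin at the centre of its underside.
- vee: Ground steel vee block behind the stop, 50 x 44 x 32 mm, loose; bystander. Origin at the centre of its underside.
- driver: Screwdriver with a yellow handle lying on the bench behind the stop, 174 mm long (own x), 29 mm thick, loose; bystander. Origin at the middle of its underside.
Mind the look-alikes: they are no part of the job. There is more than one size of the cover; the job needs the largest.

How it is judged:
On the way:
1. the cover has been pushed up against the stop and leans on it at 46 degrees or more from lying flat (angle between cover's own z axis and vertical between 0.8 and 1.45 rad and contact force between cover and stop above 0.05 N and x of cover_far in the frame of stop above 0 m), for 0.2 s.
At the end, for the whole second after the job is handed in: The cover lies flat on the bench upside down (within 0.09 rad), bare face up, its middle within 25 to 200 mm in front of the foot of the stop and within 100 mm of the stop's middle sideways, at rest (angle between cover's own z axis and vertical above 3.05 rad and height (world z) of cover_center below 0.009 m and x of cover_center in the frame of stop between -0.2 and -0.025 m and y of cover_center in the frame of stop between -0.1 and 0.1 m and linear speed of cover below 0.02 m/s); the robot touches nothing.
It fails at once if the cover was lifted: all four of its edges more than 30 mm above the bench (height (world z) of each of cover_near, cover_far, cover_left, cover_right above 0.03 m).
It fails at once if the steel ball bearing was moved more than 15 mm (distance of bearing from where it was at the start of the episode above 0.015 m).
It fails at once if the solder spool was moved more than 15 mm (distance of spool from where it was at the start of the episode above 0.015 m).
It fails at once if the vee block was moved more than 15 mm (distance of vee from where it was at the start of the episode above 0.015 m).
It fails at once if the yellow screwdriver was moved more than 15 mm (distance of driver from where it was at the start of the episode above 0.015 m).
It also fails if it takes over 54 s, if anything falls off the work surface, if the arm or the gripper's body presses on something with over 40 N, if the wrist force passes 120 N, or if a joint passes its speed limit or range.

### The arm

A 6-joint arm with a two-finger parallel gripper is mounted at the origin on a cart in front of the work surface, level with it; the furniture and walls round the work are solid. World frame = base frame: x ahead of the robot, y to its left, z up, the work surface at z = 0. Lengths are in m, angles in rad, forces in N, time in s.
With the tool pointing down it reaches from about 0.425 to 0.95 m from the base axis. Payload 3.5 kg.
Tool frame: the origin (TCP) lies on the mounting face of the last link; the fingertips stand 173 mm ahead of it and the grasp point (between the pads) lies 155 mm ahead of it; z points along the fingers, x is the direction in which the jaws open and shut, and the axes are right-handed (so a half turn about z gives the same grasp; the last joint's range is limited). The gripper opens to 85 mm and grips with 20 to 120 N. Pads are 22 mm wide; open, the fingers measure 114 mm over their backs; the gripper's body (76 mm by 85 mm) begins 54 mm behind the grasp point. The pads swing forward as they close: fully open they stand 13 mm farther back than shut.
Start: joints at [-1.371, 0.286, 1.577, -0, 1.279, -0.15], TCP at [0.231, -0.634, 0.405] pointing down, gripper open.
Joint ranges: [-2.77, 2.77], [-0.9, 2.22], [0.21, 2.48], [-1.53, 4.67], [0.24, 2.81], [-2.84, 2.84]. Speed limits (rad/s): [2.79, 2.79, 3.14, 3.14, 3.14, 3.14].

### API

Orientations are given as a unit quaternion [x, y, z, w].
In Python, from plant import get_state, read_camera, sign_off gives the robot as it stands.
- The arm moves only by the shell command python3 -m jog 'ROWS' [FORCE]. ROWS is JSON, a list of rows, each an object of numbers: "grip": the closure, from 0 (fully open) to 1 (shut); "x", "y", "z": the shift along the tool's x, y, z in mm; "rx", "ry", "rz": the turn, a rotation vector about the tool's x, y, z in degrees. A call has 1 to 8 rows; each row shifts and turns the commanded pose from where the row before left it, along the tool's axes as they then stand; what a row does not reach is not made up. A row lasts 1/12 s, in which the tool goes at most 41.7 mm and 7.16 degrees, less where a joint would pass 70% of its speed; a pose out of reach is approached as far as the arm can. A call with a gripper value outside its range is refused whole. The fingers move at their own pace and stop on an object; FORCE is the grip in N (left out, the last holds). Time passes only in rows, so rows that do not move let the fingers close. It gives the time, the measured TCP pose, the force and the opening at its end, in the units of the state.
- get_state(): the state, without advancing time (a new reading comes with each control period).
- read_camera(name): name is "scene" or "side" or "wrist"; returns a dict with "frame" (420x560x3 uint8, red, green, blue), "intrinsics" (3x3 intrinsics, pixels), "R" (3x3) and "t" (3): a world point X has camera coordinates R X + t. Camera axes: x right, y down, z forward; pixel columns grow to the right and rows downward; lengths in m; the calibration is good to about 2 mm. A picture is of the moment at which its call begins. There is no depth.
- sign_off(): hands the job in, once; it reports no verdict.
The state is a dict: "time": time; "qpos": joint angles; "dq": joint speeds; "joint_efforts": joint torques, N m; "eef_pos": TCP position; "tcp_rot": TCP orientation; "contact_force": force on the tool from outside, world axes, zero at the start; "wrist_torque": the same for the moment, N m; "opening": opening from 0.0 (shut) to 1.0 (fully open).
Only numpy, scipy, OpenCV 4.12 (cv2) and the standard library are available. Lean on these libraries where they do the work, as an engineer would, in place of code of your own. Each camera call takes 0.05 s, during which the arm holds its last target.

## Working session

There is one attempt and no reset: what is moved stays moved. The work goes in short steps, Python scripts to look and compute and a shell command to move; the robot and the scene stay as the last step left them, time stands still between calls to the robot, and variables do not carry over. Pictures are saved under pics/ and viewed, and the job is handed in when it is done.

```bash
mkdir -p pics; ls
python3 - <<'E'
from plant import get_state, read_camera
import cv2,numpy as np
for n in ["scene","side","wrist"]:
    c=read_camera(n); cv2.imwrite(f"pics/{n}0.png",c["frame"][:,:,::-1]); np.savez(f"{n}0.npz",**c)
    print(n,c["intrinsics"][0],c["intrinsics"][1], "pos",-c["R"].T@c["t"])
s=get_state(); print(s)
E
```

```text
pics
scene [443.1325404    0.         285.38281013] [  0.         443.1325404  206.74696443] pos [0.19403493 0.46677087 0.92059461]
side [465.83481585   0.         279.29098631] [  0.         465.83481585 211.01884473] pos [ 0.30135916 -1.12646882  0.84490459]
wrist [336.6292024    0.         277.63906362] [  0.         336.6292024  211.59919338] pos [ 0.30507592 -0.60638623  0.37400152]
{'time': 0.15, 'qpos': array([-1.37100914e+00,  2.87001728e-01,  1.57785350e+00,  4.69587962e-06,
        1.27855959e+00, -1.50015085e-01]), 'dq': array([-0.00059037, -0.00316269, -0.00460918, -0.00025813, -0.00031202,
       -0.00028893]), 'joint_efforts': array([ 1.97955123e-03, -4.06605685e+01, -2.93138856e+01, -1.56579736e-04,
        3.96850985e-03, -1.73058913e-05]), 'eef_pos': array([ 0.23131033, -0.63392359,  0.40363133]), 'tcp_rot': array([ 8.19362456e-01, -5.73275096e-01, -6.58512669e-04, -6.29629108e-04]), 'contact_force': array([-0.13792631, -0.0951844 ,  0.3975221 ]), 'wrist_torque': array([ 0.03033151, -0.06090946, -0.01115672]), 'opening': 0.9996416226831188}
```

View pics/scene0.png

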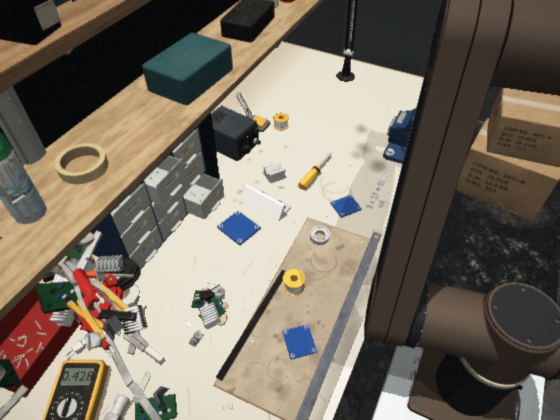

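View pics/side0.png

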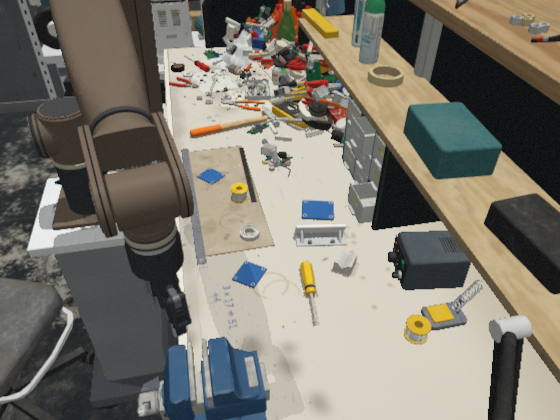

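View pics/wrist0.png

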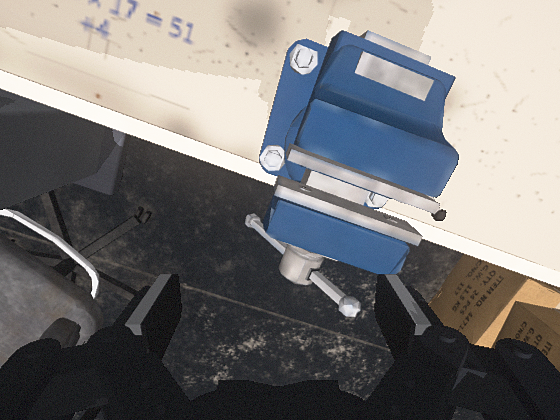

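```bash
cat > h.py <<'E'
import numpy as np,cv2
def load(n): return dict(np.load(n+".npz"))
def ray(c,px,z):
    px=np.atleast_2d(px).astype(float)
    d=np.c_[px,np.ones(len(px))]@np.linalg.inv(c["intrinsics"]).T@c["R"]
    o=-c["R"].T@c["t"]
    return o+d*((z-o[2])/d[:,2])[:,None]
def proj(c,X):
    p=np.atleast_2d(X)@c["R"].T+c["t"]; p=p@c["intrinsics"].T; return p[:,:2]/p[:,2:]
E
python3 - <<'E'
from h import *
for n in ["scene0","side0"]:
    c=load(n); f=c["frame"]; hsv=cv2.cvtColor(f,cv2.COLOR_RGB2HSV)
    m=cv2.inRange(hsv,(105,140,60),(120,255,255)); m=cv2.morphologyEx(m,cv2.MORPH_CLOSE,np.ones((5,5)))
    for k in cv2.findContours(m,cv2.RETR_EXTERNAL,cv2.CHAIN_APPROX_NONE)[0]:
        if cv2.contourArea(k)<150: continue
        ctr=k[:,0].mean(0); 
        W=ray(c,k[:,0],0.008)[:,:2]; r=cv2.minAreaRect((W*1000).astype(np.float32))
        print(n,ctr.round(),"A",cv2.contourArea(k),"world mm",np.round(r[0],1),np.round(r[1],1),round(r[2],1))
    x0,y0=(190,150) if n=="scene0" else (270,180)
    cv2.imwrite(f"pics/{n}_crop.png",cv2.resize(f[y0:y0+120,x0:x0+160,::-1],None,fx=5,fy=5,interpolation=cv2.INTER_CUBIC))
E
```

```text
scene0 [299. 342.] A 647.0 world mm [343.8  64.8] [57.6 64.8] 41.4
scene0 [238. 228.] A 637.0 world mm [ 622.5 -153.8] [75.5 85.6] 74.6
scene0 [345. 206.] A 298.0 world mm [ 395.2 -354.2] [64.5 56.2] 52.0
side0 [173. 395.] A 549.5 world mm [ 198.5 -634. ] [ 45.3 144.8] 19.7
side0 [234. 390.] A 1137.5 world mm [ 336.3 -645.7] [160.7 107.2] 65.6
side0 [249. 275.] A 419.5 world mm [ 395.1 -364.7] [65.9 57. ] 52.7
side0 [317. 210.] A 467.0 world mm [ 620.7 -163.5] [77.5 83.8] 73.1
side0 [210. 176.] A 184.0 world mm [342.9  59.7] [57.3 63.4] 40.9
```

View crops.

View pics/scene0_crop.png

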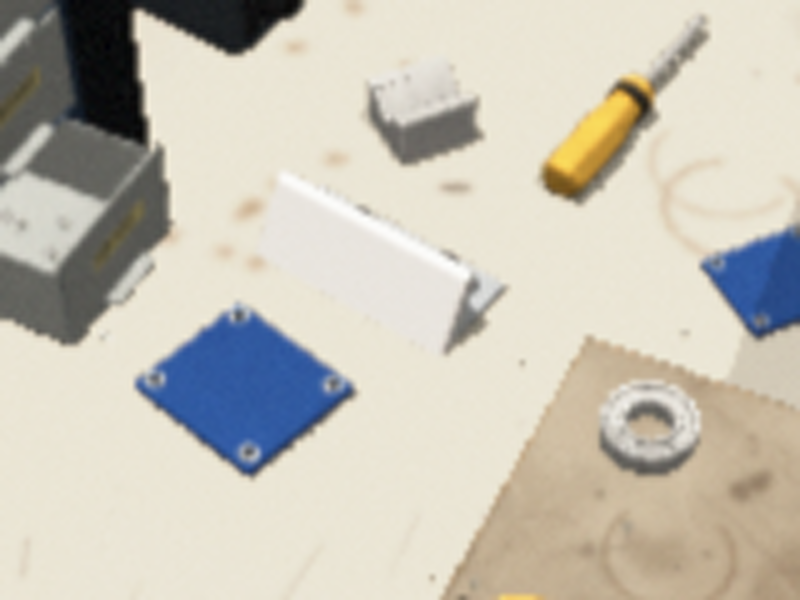

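View pics/side0_crop.png

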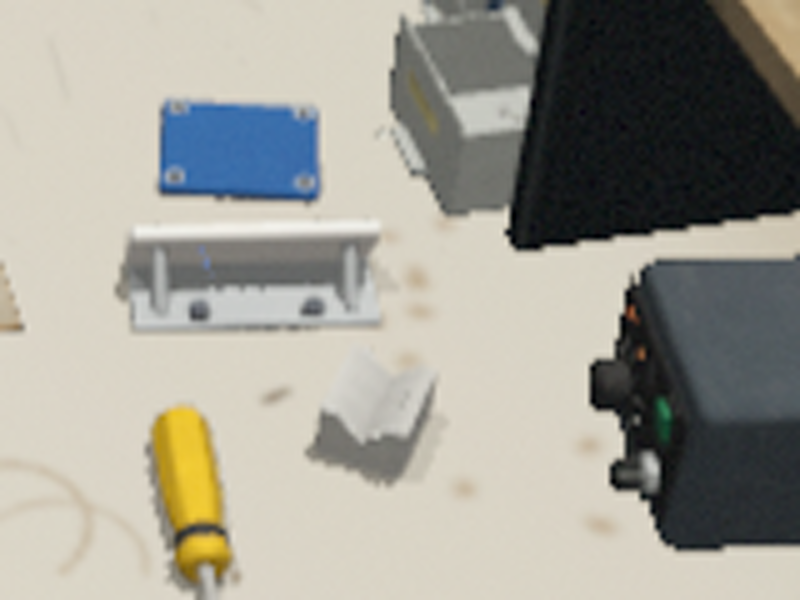

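Run:
```python
from h import *
for n,off,cov,stop,top in [("scene0",(190,150),[(135,382),(240,303),(355,388),(250,475)],[(262,245),(445,350)],[(283,172),(472,270)]),
   ("side0",(270,180),[(160,195),(163,100),(319,108),(319,198)],[(133,328),(380,325)],[(134,226),(379,220)])]:
    c=load(n); o=np.array(off)
    f=lambda p,z:(ray(c,np.array(p)/5+o-0.4,z)*1000).round(1)[:,:2]
    print(n,"cover",f(cov,.006).tolist(),"ctr",f(cov,.006).mean(0))
    print(" foot/plate",f(stop,0.0).tolist()," top",f(top,.042).tolist())
    if n=="scene0":
        print("vee",f([(405,160)],0.0)," drawer base",f([(70,342),(165,250)],0), "drv",f([(560,180),(645,90)],.014),"bear",f([(650,430)],.011), "board far edge",f([(590,338),(445,600)],.0035))
    else: print("vee",f([(320,455),(385,480)],0),"drv",f([(180,430),(200,570)],.014),"drawer",f([(445,212),(400,150)],0))
    cc=f(cov,.006); e=np.roll(cc,-1,0)-cc; print(np.degrees(np.arctan2(e[:,1],e[:,0])).round(1),np.linalg.norm(e,axis=1).round(1))
```

```text
scene0 cover [[677.0, -132.7], [655.3, -206.4], [570.3, -181.5], [591.3, -106.3]] ctr [ 623.475 -156.725]
 foot/plate [[669.3, -254.4], [541.6, -231.2]]  top [[664.8, -275.2], [538.0, -256.1]]
vee [[ 628.2 -351.6]]  drawer base [[ 726.6 -144.8]
 [ 716.2 -226.5]] drv [[ 534.5 -364.7]
 [ 520.6 -456.4]] bear [[ 417.3 -221.9]] board far edge [[ 473.5 -271.6]
 [ 468.   -84. ]]
[-106.4  163.7   74.4  -17.1] [76.8 88.6 78.1 89.7]
side0 cover [[569.2, -190.3], [591.4, -109.0], [677.9, -134.0], [654.5, -210.2]] ctr [ 623.25  -160.875]
 foot/plate [[531.6, -283.5], [658.4, -307.1]]  top [[538.5, -251.7], [664.9, -272.6]]
vee [[ 600.7 -388.8]
 [ 626.8 -410.9]] drv [[ 533.5 -371.5]
 [ 520.6 -458.5]] drawer [[ 721.7 -228.8]
 [ 714.5 -172.8]]
[  74.7  -16.1 -107.1  166.9] [84.3 90.  79.7 87.6]
```

Scene view shows three blue plates: (238,228), (346,206) and (299,341). Cast onto their planes they measure about 78×89, 66×57 and 60×66 mm. Only (238,228) matches 80×90 mm and lies in front of the white stop (265,203), which the crop confirms. Yaw of the stop face is about -10° and its foot is near (0.606, -0.238). The cover's far edge is about 41 mm short of the foot, inside the stated 20–50 mm. First I turn the tool square to the stop.

```bash
python3 -m jog '[{"grip":0.4,"rz":-7},{"rz":-7,"grip":0.4},{"rz":-7,"grip":0.4},{"rz":-7,"grip":0.4},{"rz":-7,"grip":0.4},{"rz":-7,"grip":0.4},{"rz":-7,"grip":0.4},{"rz":-7,"grip":0.4}]' 20; python3 -m jog '[{"rz":-4,"grip":0.4},{"grip":0.4,"x":10,"y":-20},{"grip":0.4,"x":17,"y":-34},{"grip":0.4,"x":17,"y":-34},{"grip":0.4,"x":17,"y":-34},{"grip":0.4,"x":17,"y":-34},{"grip":0.4,"x":17,"y":-34},{"grip":0.4,"x":17,"y":-34}]'
```

```text
$[0]: bad value
$[0]: bad value
```

```bash
python3 -m jog '[{"x":0,"y":0,"z":0,"rx":0,"ry":0,"rz":-7,"grip":0.4}]' 20; python3 -m jog --help | head -20
```

```text
time: 0.23
eef_pos: [0.2313, -0.634, 0.4039]
tcp_rot: [0.853, -0.521, -0.0, -0.001]
contact_force: [1.0, -0.6, 1.0]
opening: 0.884invalid input: not JSON, or not a number
```

```bash
python3 -m jog '[{"x":0,"y":0,"z":0,"rx":0,"ry":0,"rz":-7,"grip":0.4},{"x":0,"y":0,"z":0,"rx":0,"ry":0,"rz":-7,"grip":0.4},{"x":0,"y":0,"z":0,"rx":0,"ry":0,"rz":-7,"grip":0.4},{"x":0,"y":0,"z":0,"rx":0,"ry":0,"rz":-7,"grip":0.4},{"x":0,"y":0,"z":0,"rx":0,"ry":0,"rz":-7,"grip":0.4},{"x":0,"y":0,"z":0,"rx":0,"ry":0,"rz":-7,"grip":0.4},{"x":0,"y":0,"z":0,"rx":0,"ry":0,"rz":-7,"grip":0.4},{"x":0,"y":0,"z":0,"rx":0,"ry":0,"rz":-4,"grip":0.4}]' && python3 -m jog '[{"x":10,"y":-20,"z":0,"rx":0,"ry":0,"rz":0,"grip":0.4},{"x":17,"y":-34,"z":0,"rx":0,"ry":0,"rz":0,"grip":0.4},{"x":17,"y":-34,"z":0,"rx":0,"ry":0,"rz":0,"grip":0.4},{"x":17,"y":-34,"z":0,"rx":0,"ry":0,"rz":0,"grip":0.4},{"x":17,"y":-34,"z":0,"rx":0,"ry":0,"rz":0,"grip":0.4},{"x":17,"y":-34,"z":0,"rx":0,"ry":0,"rz":0,"grip":0.4},{"x":17,"y":-34,"z":0,"rx":0,"ry":0,"rz":0,"grip":0.4},{"x":17,"y":-34,"z":0,"rx":0,"ry":0,"rz":0,"grip":0.4}]'
```

```text
time: 0.9
eef_pos: [0.2313, -0.634, 0.4041]
tcp_rot: [0.996, -0.084, -0.0, -0.0]
contact_force: [-0.9, 0.2, -0.6]
opening: 0.602
time: 1.57
eef_pos: [0.4037, -0.4006, 0.4044]
tcp_rot: [0.996, -0.087, -0.0, -0.0]
contact_force: [1.1, -0.2, 0.0]
opening: 0.6
```

```bash
cat > tgt.py <<'E'
# print tool-axis shift (mm) and yaw error to reach a point given in stop frame (mm) at TCP z
import sys,numpy as np
from plant import get_state
from scipy.spatial.transform import Rotation as Ro
F=np.array([605.8,-238.0]); YA=np.radians(-10.0)
y=np.array([np.cos(YA),np.sin(YA)]); x=np.array([y[1],-y[0]])
def go(sx,sy,z):
    s=get_state(); R=Ro.from_quat(s["tcp_rot"]).as_matrix()
    p=s["eef_pos"]*1000; t=np.r_[F+sx*x+sy*y,z]
    r=p[:2]-F
    print("t",s["time"],"stop-frame now",np.round([r@x,r@y,p[2]],1),"q",s["qpos"].round(2))
    print("shift tool mm",(R.T@(t-p)).round(1),"tool x yaw deg",np.degrees(np.arctan2(R[1,0],R[0,0])).round(2),"z axis",R[:,2].round(3),"F",s["contact_force"].round(2),"open",round(s["opening"],3))
if __name__=="__main__": go(*map(float,sys.argv[1:4]))
E
python3 tgt.py -160 5 300
```

```text
t 1.5667 stop-frame now [ 195.2 -170.8  404.4] q [-0.96  0.05  1.84  0.    1.25 -0.79]
shift tool mm [ 176.  -355.1  104.5] tool x yaw deg -9.98 z axis [-0.  0. -1.] F [ 1.1  -0.24  0.  ] open 0.6
```

```bash
python3 -m jog '[{"x":18,"y":-35,"z":0,"rx":0,"ry":0,"rz":0,"grip":0.4},{"x":18,"y":-35,"z":0,"rx":0,"ry":0,"rz":0,"grip":0.4},{"x":18,"y":-35,"z":0,"rx":0,"ry":0,"rz":0,"grip":0.4},{"x":18,"y":-35,"z":0,"rx":0,"ry":0,"rz":0,"grip":0.4},{"x":18,"y":-35,"z":0,"rx":0,"ry":0,"rz":0,"grip":0.4},{"x":18,"y":-35,"z":10,"rx":0,"ry":0,"rz":0,"grip":0.4},{"x":18,"y":-35,"z":20,"rx":0,"ry":0,"rz":0,"grip":0.4},{"x":18,"y":-35,"z":20,"rx":0,"ry":0,"rz":0,"grip":0.4}]' && python3 -m jog '[{"x":16,"y":-35,"z":20,"rx":0,"ry":0,"rz":0,"grip":0.4},{"x":16,"y":-34,"z":20,"rx":0,"ry":0,"rz":0,"grip":0.4},{"x":0,"y":0,"z":15,"rx":0,"ry":0,"rz":0,"grip":0.4},{"x":0,"y":0,"z":0,"rx":0,"ry":0,"rz":0,"grip":0.4}]'; python3 tgt.py -160 5 190
python3 - <<'E'
from plant import read_camera
import cv2,numpy as np
for n in ["scene","side","wrist"]:
    c=read_camera(n); cv2.imwrite(f"pics/{n}1.png",c["frame"][:,:,::-1]); np.savez(f"{n}1.npz",**c)
E
```

```text
time: 2.23
eef_pos: [0.5916, -0.1531, 0.3573]
tcp_rot: [0.996, -0.087, 0.001, 0.0]
contact_force: [0.5, -0.8, -0.7]
opening: 0.601
time: 2.57
eef_pos: [0.6321, -0.092, 0.2981]
tcp_rot: [0.996, -0.085, -0.004, -0.001]
contact_force: [-1.0, -0.5, -0.5]
opening: 0.604
t 2.5667 stop-frame now [-148.4    0.5  298.1] q [-0.3   0.31  1.75 -0.    1.09 -0.13]
shift tool mm [  5.4 -11.5 108.1] tool x yaw deg -9.76 z axis [-0.008  0.002 -1.   ] F [-0.98 -0.45 -0.51] open 0.604
```

View pics/wrist1.png

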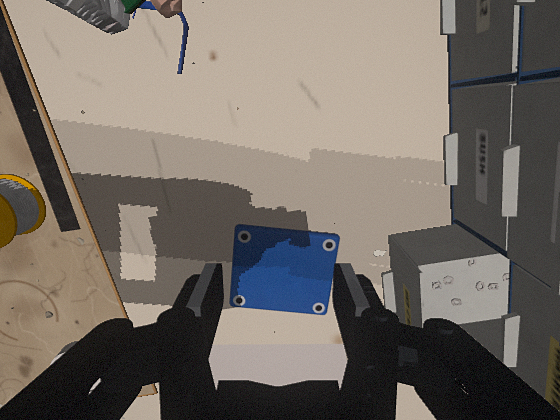

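View pics/side1.png

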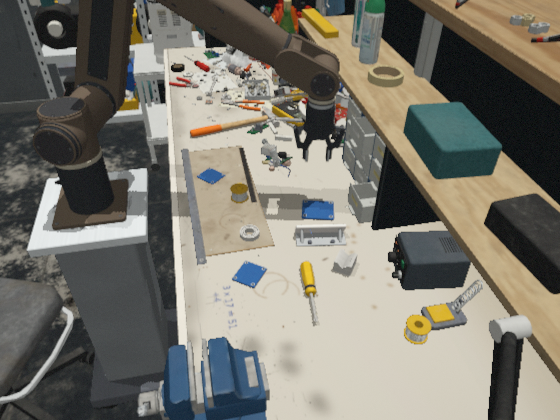

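The wrist view shows the cover between the fingers' columns, with corners near (234,225), (340,233), (333,315) and (231,307). The white stop's face spans rows 345–380 below it, and the drawers stay clear to the right. I'll check this against the earlier fix.

Run:
```python
from h import *
import tgt
c=load("wrist1"); 
hsv=cv2.cvtColor(c["frame"],cv2.COLOR_RGB2HSV)
m=cv2.inRange(hsv,(103,120,30),(122,255,255)); m[:200]=0;m[330:]=0;m[:,:200]=0;m[:,370:]=0
m=cv2.morphologyEx(m,cv2.MORPH_CLOSE,np.ones((9,9)))
k=max(cv2.findContours(m,cv2.RETR_EXTERNAL,cv2.CHAIN_APPROX_NONE)[0],key=cv2.contourArea)[:,0]
W=ray(c,k,0.007)[:,:2]*1000
r=cv2.minAreaRect(W.astype(np.float32)); print(r)
d=np.array(r[0])-tgt.F; print("stop frame ctr",d@tgt.x,d@tgt.y)
S=ray(c,[(215,345),(345,345),(218,380),(345,380)],0.0)[:,:2]*1000-tgt.F
S2=ray(c,[(215,345),(345,345),(218,380),(345,380)],0.042)[:,:2]*1000-tgt.F
print("z0",np.c_[S@tgt.x,S@tgt.y].round(1).tolist(),"z42",np.c_[S2@tgt.x,S2@tgt.y].round(1).tolist())
cv2.imwrite("pics/wrist1_crop.png",cv2.resize(c["frame"][200:410,180:390,::-1],None,fx=2.8,fy=2.8,interpolation=cv2.INTER_CUBIC))
```

```text
((624.9625854492188, -155.74815368652344), (79.98885345458984, 89.2557601928711), 74.13317108154297)
stop frame ctr -84.329803991724 4.588579496073967
z0 [[-0.1, -60.8], [-0.5, 66.1], [42.7, -60.2], [42.3, 68.8]] z42 [[-34.8, -51.3], [-35.1, 56.1], [1.5, -50.7], [1.1, 58.3]]
```

View pics/wrist1_crop.png

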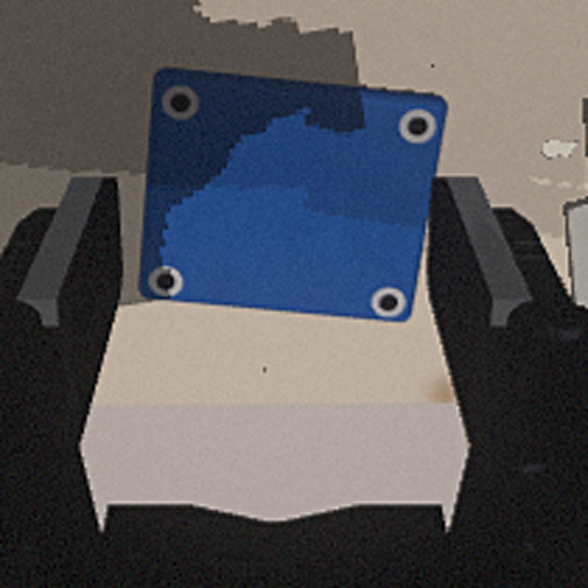

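```bash
python3 -m jog '[{"x":4,"y":-12,"z":20,"rx":0,"ry":0,"rz":0,"grip":0.4},{"x":0,"y":0,"z":40,"rx":0,"ry":0,"rz":0,"grip":0.4},{"x":0,"y":0,"z":35,"rx":0,"ry":0,"rz":0,"grip":0.4},{"x":0,"y":0,"z":10,"rx":0,"ry":0,"rz":0,"grip":0.4},{"x":0,"y":0,"z":0,"rx":0,"ry":0,"rz":0,"grip":0.4},{"x":0,"y":0,"z":0,"rx":0,"ry":0,"rz":0,"grip":0.4}]'; python3 tgt.py -160 5 173
```

```text
time: 3.22
eef_pos: [0.6392, -0.0844, 0.1998]
tcp_rot: [0.996, -0.087, 0.001, 0.0]
contact_force: [0.6, -0.0, 0.4]
opening: 0.602
t 3.2167 stop-frame now [-157.1    6.2  199.8] q [-0.29  0.45  1.77 -0.    0.92 -0.11]
shift tool mm [-1.3 -2.9 26.8] tool x yaw deg -10.03 z axis [ 0.002 -0.001 -1.   ] F [ 0.62 -0.03  0.4 ] open 0.602
```

```bash
python3 -m jog '[{"x":0,"y":-2,"z":10,"rx":0,"ry":0,"rz":0,"grip":0.4},{"x":0,"y":0,"z":10,"rx":0,"ry":0,"rz":0,"grip":0.4},{"x":0,"y":0,"z":4,"rx":0,"ry":0,"rz":0,"grip":0.4},{"x":0,"y":0,"z":0,"rx":0,"ry":0,"rz":0,"grip":0.4}]'; python3 tgt.py -160 5 173
python3 - <<'E'
from plant import read_camera
import cv2,numpy as np
for n in ["side","wrist"]:
    c=read_camera(n); np.savez(f"{n}2.npz",**c)
    f=c["frame"][:,:,::-1]
    if n=="side": f=cv2.resize(f[100:240,250:390],None,fx=4,fy=4,interpolation=cv2.INTER_CUBIC)
    cv2.imwrite(f"pics/{n}2.png",f)
E
```

```text
time: 3.55
eef_pos: [0.6387, -0.0812, 0.1733]
tcp_rot: [0.996, -0.087, -0.001, -0.0]
contact_force: [0.1, -0.2, -0.7]
opening: 0.593
t 3.55 stop-frame now [-160.2    5.2  173.3] q [-0.28  0.49  1.77 -0.    0.88 -0.11]
shift tool mm [-0.2  0.2  0.3] tool x yaw deg -9.95 z axis [-0.002  0.    -1.   ] F [ 0.14 -0.24 -0.75] open 0.593
```

View pics/side2.png

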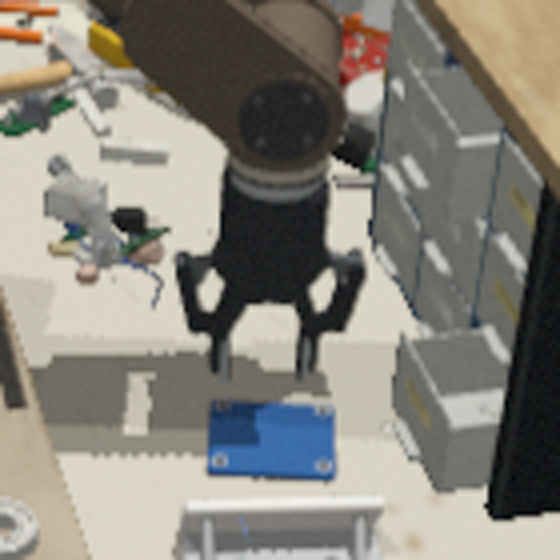

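View pics/wrist2.png

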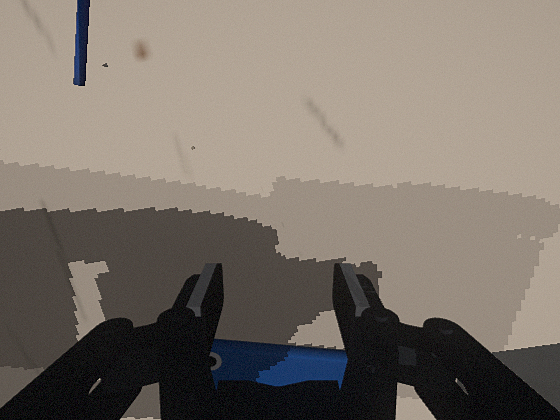

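The side view shows both fingertips down beside the cover's near edge, around crop (225,375) and (305,370), clear of the drawers. The wrist view shows the cover's near edge just beyond the fingers, around (280,345). Next I feel for the bench.

```bash
for i in 1; do python3 -m jog '[{"x":0,"y":0,"z":1.5,"rx":0,"ry":0,"rz":0,"grip":0.4},{"x":0,"y":0,"z":1,"rx":0,"ry":0,"rz":0,"grip":0.4},{"x":0,"y":0,"z":0,"rx":0,"ry":0,"rz":0,"grip":0.4}]'; python3 -m jog '[{"x":0,"y":0,"z":1,"rx":0,"ry":0,"rz":0,"grip":0.4},{"x":0,"y":0,"z":0,"rx":0,"ry":0,"rz":0,"grip":0.4}]';  python3 -m jog '[{"x":0,"y":0,"z":1,"rx":0,"ry":0,"rz":0,"grip":0.4},{"x":0,"y":0,"z":0,"rx":0,"ry":0,"rz":0,"grip":0.4}]';  done
```

```text
time: 3.9
eef_pos: [0.6391, -0.0813, 0.1717]
tcp_rot: [0.996, -0.087, 0.0, 0.0]
contact_force: [0.2, -0.0, 0.2]
opening: 0.596
time: 4.07
eef_pos: [0.6391, -0.0813, 0.1706]
tcp_rot: [0.996, -0.087, -0.0, -0.0]
contact_force: [-0.7, 0.3, -0.4]
opening: 0.601
time: 4.23
eef_pos: [0.6393, -0.0814, 0.1703]
tcp_rot: [0.996, -0.087, 0.0, 0.0]
contact_force: [-1.3, 0.1, 3.3]
opening: 0.599
```

```bash
python3 -m jog '[{"x":0,"y":0,"z":0.5,"rx":0,"ry":0,"rz":0,"grip":0.4},{"x":0,"y":0,"z":0,"rx":0,"ry":0,"rz":0,"grip":0.4},{"x":0,"y":0,"z":0,"rx":0,"ry":0,"rz":0,"grip":0.4}]'; python3 -m jog '[{"x":0,"y":0,"z":-2,"rx":0,"ry":0,"rz":0,"grip":0.4},{"x":0,"y":0,"z":0,"rx":0,"ry":0,"rz":0,"grip":0.4},{"x":0,"y":0,"z":0,"rx":0,"ry":0,"rz":0,"grip":0.4}]'
```

```text
time: 4.48
eef_pos: [0.6394, -0.0814, 0.1702]
tcp_rot: [0.996, -0.087, 0.0, 0.0]
contact_force: [-2.8, 0.3, 5.3]
opening: 0.6
time: 4.73
eef_pos: [0.6391, -0.0813, 0.171]
tcp_rot: [0.996, -0.087, 0.0, 0.0]
contact_force: [-0.3, -0.3, -0.1]
opening: 0.6
```

```bash
python3 -m jog '[{"x":0,"y":6,"z":0,"rx":0,"ry":0,"rz":0,"grip":0.4},{"x":0,"y":8,"z":0,"rx":0,"ry":0,"rz":0,"grip":0.4},{"x":0,"y":6,"z":0,"rx":0,"ry":0,"rz":0,"grip":0.4},{"x":0,"y":5,"z":0,"rx":0,"ry":0,"rz":0,"grip":0.4},{"x":0,"y":5,"z":0,"rx":0,"ry":0,"rz":0,"grip":0.4},{"x":0,"y":5,"z":0,"rx":0,"ry":0,"rz":0,"grip":0.4},{"x":0,"y":5,"z":0,"rx":0,"ry":0,"rz":0,"grip":0.4},{"x":0,"y":5,"z":0,"rx":0,"ry":0,"rz":0,"grip":0.4}]';python3 tgt.py -17 5 171
python3 -m jog '[{"x":0,"y":5,"z":0,"rx":0,"ry":0,"rz":0,"grip":0.4},{"x":0,"y":5,"z":0,"rx":0,"ry":0,"rz":0,"grip":0.4},{"x":0,"y":3,"z":0,"rx":0,"ry":0,"rz":0,"grip":0.4},{"x":0,"y":0,"z":0,"rx":0,"ry":0,"rz":0,"grip":0.4}]';python3 tgt.py -17 5 171
python3 - <<'E'
from plant import read_camera
import cv2,numpy as np
for n in ["scene","wrist"]:
    c=read_camera(n); np.savez(f"{n}3.npz",**c)
    f=c["frame"][:,:,::-1]
    if n=="scene": f=cv2.resize(f[150:270,190:350],None,fx=4,fy=4,interpolation=cv2.INTER_CUBIC)
    cv2.imwrite(f"pics/{n}3.png",f)
E
```

```text
time: 5.4
eef_pos: [0.6312, -0.1261, 0.1711]
tcp_rot: [0.996, -0.087, -0.0, -0.0]
contact_force: [-0.4, 1.4, 0.1]
opening: 0.599
t 5.4 stop-frame now [-114.6    5.6  171.1] q [-0.35  0.49  1.77  0.    0.87 -0.18]
shift tool mm [-0.7 97.6  0.1] tool x yaw deg -9.96 z axis [-0.  0. -1.] F [-0.4   1.35  0.08] open 0.599
time: 5.73
eef_pos: [0.629, -0.1392, 0.1713]
tcp_rot: [0.996, -0.087, 0.0, 0.0]
contact_force: [0.3, 0.5, -0.5]
opening: 0.603
t 5.7333 stop-frame now [-101.3    5.7  171.3] q [-0.38  0.49  1.77 -0.    0.87 -0.2 ]
shift tool mm [-0.7 84.3  0.3] tool x yaw deg -9.99 z axis [ 0. -0. -1.] F [ 0.28  0.47 -0.49] open 0.603
```

View pics/scene3.png

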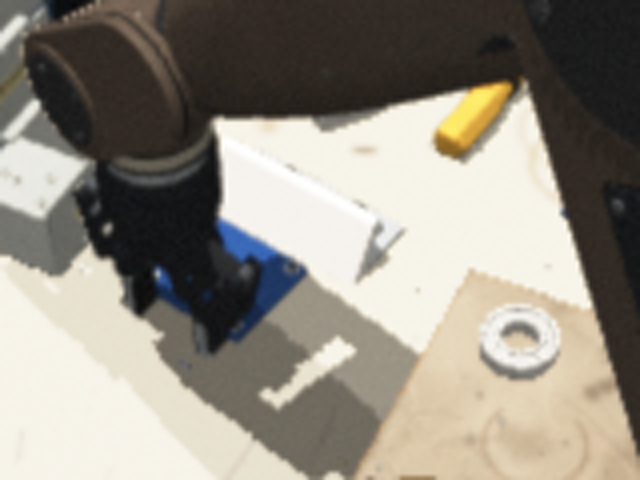

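View pics/wrist3.png

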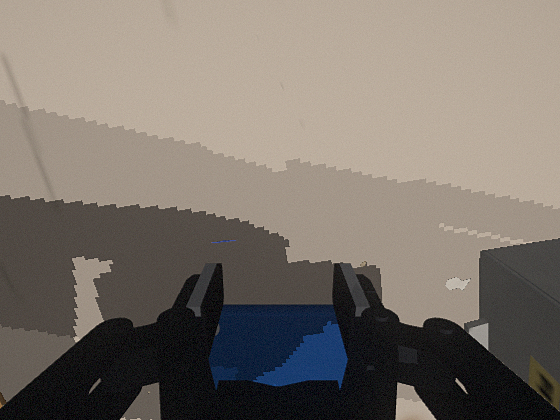

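The wrist view shows the cover's near edge now level at row 305, square across the fingers. The scene crop shows its far side about to touch the stop. Pushing on up the face.

```bash
python3 -m jog '[{"x":0,"y":4,"z":0.5,"rx":0,"ry":0,"rz":0,"grip":0.4},{"x":0,"y":5,"z":0,"rx":0,"ry":0,"rz":0,"grip":0.4},{"x":0,"y":5,"z":0,"rx":0,"ry":0,"rz":0,"grip":0.4},{"x":0,"y":5,"z":0,"rx":0,"ry":0,"rz":0,"grip":0.4},{"x":0,"y":5,"z":0,"rx":0,"ry":0,"rz":0,"grip":0.4}]';python3 -m jog '[{"x":0,"y":5,"z":0,"rx":0,"ry":0,"rz":0,"grip":0.4},{"x":0,"y":5,"z":0,"rx":0,"ry":0,"rz":0,"grip":0.4},{"x":0,"y":5,"z":0,"rx":0,"ry":0,"rz":0,"grip":0.4},{"x":0,"y":5,"z":0,"rx":0,"ry":0,"rz":0,"grip":0.4},{"x":0,"y":5,"z":0,"rx":0,"ry":0,"rz":0,"grip":0.4}]';python3 tgt.py -17 5 171
python3 - <<'E'
from plant import read_camera
import cv2,numpy as np
for n in ["side"]:
    c=read_camera(n); np.savez(f"{n}4.npz",**c)
    f=c["frame"][:,:,::-1]
    f=cv2.resize(f[130:270,240:400],None,fx=4,fy=4,interpolation=cv2.INTER_CUBIC)
    cv2.imwrite(f"pics/{n}4.png",f)
E
```

```text
time: 6.25
eef_pos: [0.6246, -0.1623, 0.1703]
tcp_rot: [0.996, -0.087, -0.0, -0.0]
contact_force: [0.3, 2.3, -0.2]
opening: 0.6
time: 6.67
eef_pos: [0.6205, -0.1875, 0.1707]
tcp_rot: [0.996, -0.087, 0.0, 0.0]
contact_force: [0.3, 1.5, -0.5]
opening: 0.601
t 6.6667 stop-frame now [-52.3   5.7 170.7] q [-0.45  0.5   1.76 -0.    0.88 -0.28]
shift tool mm [-0.7 35.3 -0.3] tool x yaw deg -9.96 z axis [ 0. -0. -1.] F [ 0.25  1.5  -0.5 ] open 0.601
```

View pics/side4.png

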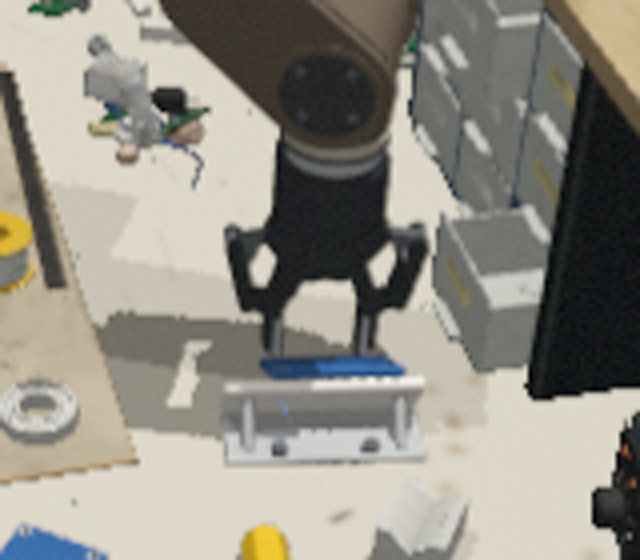

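The side view shows the blue cover tilting up behind the stop's top, around crop (330,367). The push force is about 2 N. Continuing slowly.

```bash
python3 -m jog '[{"x":0,"y":5,"z":0,"rx":0,"ry":0,"rz":0,"grip":0.4},{"x":0,"y":5,"z":0,"rx":0,"ry":0,"rz":0,"grip":0.4},{"x":0,"y":5,"z":0,"rx":0,"ry":0,"rz":0,"grip":0.4},{"x":0,"y":4,"z":0,"rx":0,"ry":0,"rz":0,"grip":0.4},{"x":0,"y":3,"z":0,"rx":0,"ry":0,"rz":0,"grip":0.4}]';python3 -m jog '[{"x":0,"y":3,"z":0,"rx":0,"ry":0,"rz":0,"grip":0.4},{"x":0,"y":3,"z":0,"rx":0,"ry":0,"rz":0,"grip":0.4},{"x":0,"y":2,"z":0,"rx":0,"ry":0,"rz":0,"grip":0.4}]';python3 tgt.py -17 5 171
python3 - <<'E'
from plant import read_camera
import cv2,numpy as np
for n in ["side","wrist"]:
    c=read_camera(n); np.savez(f"{n}5.npz",**c)
    f=c["frame"][:,:,::-1]
    if n=="side": f=cv2.resize(f[130:270,240:400],None,fx=4,fy=4,interpolation=cv2.INTER_CUBIC)
    cv2.imwrite(f"pics/{n}5.png",f)
E
```

```text
time: 7.13
eef_pos: [0.6167, -0.2089, 0.1706]
tcp_rot: [0.996, -0.087, -0.0, -0.0]
contact_force: [0.2, 1.5, -1.0]
opening: 0.601
time: 7.38
eef_pos: [0.6153, -0.2165, 0.1706]
tcp_rot: [0.996, -0.087, -0.0, -0.0]
contact_force: [0.0, 0.4, 0.4]
opening: 0.604
t 7.3833 stop-frame now [-22.8   5.6 170.6] q [-0.49  0.51  1.75 -0.    0.88 -0.32]
shift tool mm [-0.6  5.8 -0.4] tool x yaw deg -9.96 z axis [-0.  0. -1.] F [0.04 0.38 0.39] open 0.604
```

View pics/side5.png

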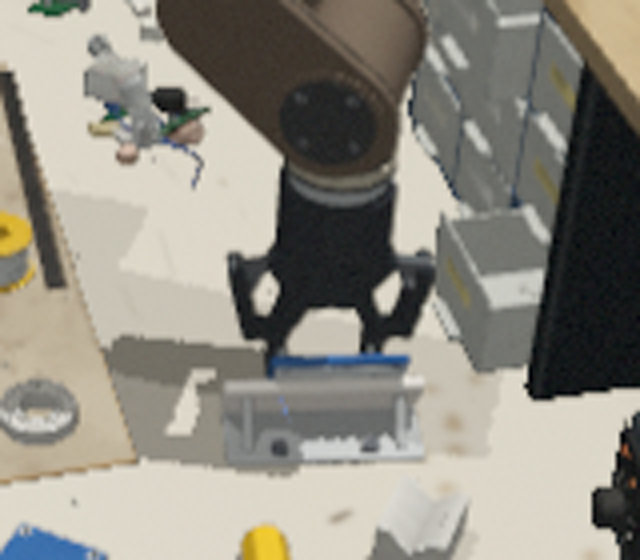

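View pics/wrist5.png

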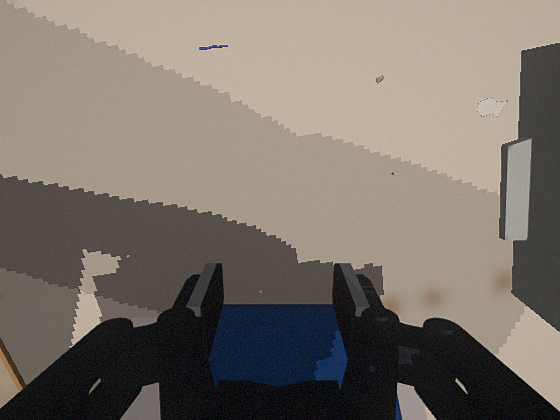

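The side view shows the cover standing well up, with its bare underside in view above the stop, around crop (340,368). A few more millimetres until it is flush.

```bash
python3 -m jog '[{"x":0,"y":2,"z":0,"rx":0,"ry":0,"rz":0,"grip":0.4},{"x":0,"y":1,"z":0,"rx":0,"ry":0,"rz":0,"grip":0.4}]';python3 -m jog '[{"x":0,"y":1,"z":0,"rx":0,"ry":0,"rz":0,"grip":0.4},{"x":0,"y":1,"z":0,"rx":0,"ry":0,"rz":0,"grip":0.4}]';python3 -m jog '[{"x":0,"y":1,"z":0,"rx":0,"ry":0,"rz":0,"grip":0.4},{"x":0,"y":0,"z":0,"rx":0,"ry":0,"rz":0,"grip":0.4}]';python3 tgt.py -17 5 171
```

```text
time: 7.65
eef_pos: [0.6149, -0.2192, 0.1707]
tcp_rot: [0.996, -0.087, -0.0, -0.0]
contact_force: [0.4, 3.0, 0.1]
opening: 0.598
time: 7.82
eef_pos: [0.6148, -0.2199, 0.1707]
tcp_rot: [0.996, -0.087, -0.0, -0.002]
contact_force: [2.2, 9.1, 0.7]
opening: 0.602
time: 7.98
eef_pos: [0.6148, -0.2202, 0.1707]
tcp_rot: [0.996, -0.087, -0.0, -0.002]
contact_force: [1.5, 8.6, 0.7]
opening: 0.597
t 7.9833 stop-frame now [-19.1   5.7 170.7] q [-0.5   0.51  1.75  0.01  0.88 -0.33]
shift tool mm [-0.7  2.1 -0.3] tool x yaw deg -9.96 z axis [ 0.     0.005 -1.   ] F [1.54 8.57 0.73] open 0.597
```

```bash
python3 -m jog '[{"x":0,"y":0,"z":0,"rx":0,"ry":0,"rz":0,"grip":0.4},{"x":0,"y":-2,"z":0,"rx":0,"ry":0,"rz":0,"grip":0.4},{"x":0,"y":-2,"z":0,"rx":0,"ry":0,"rz":0,"grip":0.4},{"x":0,"y":-5,"z":0,"rx":0,"ry":0,"rz":0,"grip":0.4},{"x":0,"y":-10,"z":0,"rx":0,"ry":0,"rz":0,"grip":0.4},{"x":0,"y":-15,"z":0,"rx":0,"ry":0,"rz":0,"grip":0.4},{"x":0,"y":-15,"z":0,"rx":0,"ry":0,"rz":0,"grip":0.4},{"x":0,"y":0,"z":0,"rx":0,"ry":0,"rz":0,"grip":0.4}]';python3 tgt.py 100 5 300
python3 - <<'E'
from plant import read_camera
import cv2,numpy as np
for n in ["side","wrist"]:
    c=read_camera(n); np.savez(f"{n}6.npz",**c)
    f=c["frame"][:,:,::-1]
    if n=="side": f=cv2.resize(f[130:270,240:400],None,fx=4,fy=4,interpolation=cv2.INTER_CUBIC)
    cv2.imwrite(f"pics/{n}6.png",f)
E
```

```text
time: 8.65
eef_pos: [0.6231, -0.1706, 0.1704]
tcp_rot: [0.996, -0.085, -0.0, -0.001]
contact_force: [0.4, 1.0, -0.4]
opening: 0.598
t 8.65 stop-frame now [-69.4   5.3 170.4] q [-0.42  0.5   1.77  0.    0.88 -0.25]
shift tool mm [  -1.   169.3 -129.7] tool x yaw deg -9.8 z axis [-0.001  0.001 -1.   ] F [ 0.41  0.99 -0.36] open 0.598
```

View pics/side6.png

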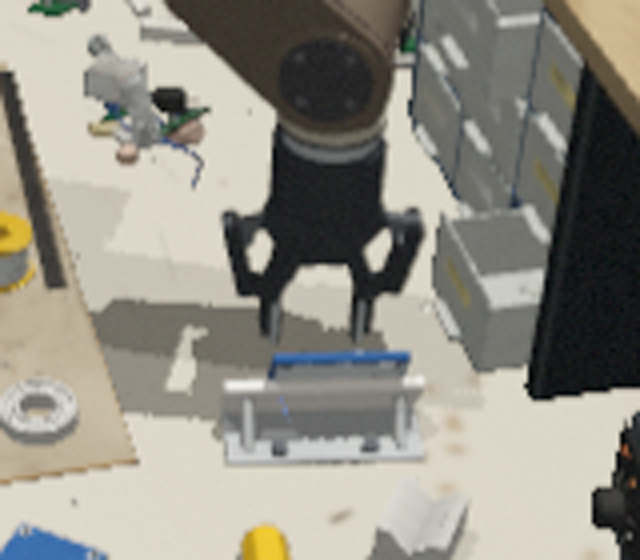

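View pics/wrist6.png

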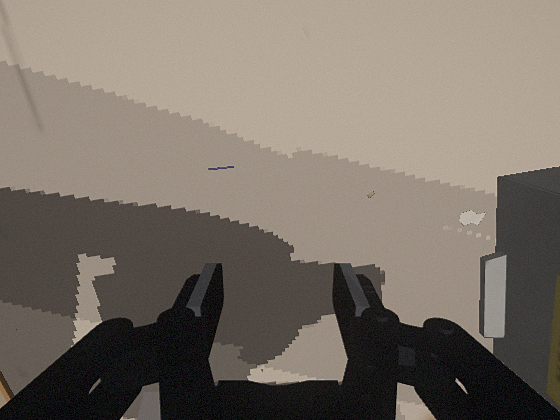

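The side view shows the cover standing on its own, its raised edge running from (275,355) to (410,353) in the crop. I check it against the expected (+40 mm, 70 mm up), then raise the hand.

```bash
python3 - <<'E'
from h import *; import tgt
c=load("side6")
for z in (.065,.07,.075):
    W=ray(c,np.array([(275,355),(410,353)])/4+[240,130],z)[:,:2]*1000-tgt.F
    print(z,np.c_[W@tgt.x,W@tgt.y].round(1).tolist())
W=ray(c,np.array([(222,382),(424,380)])/4+[240,130],.042)[:,:2]*1000-tgt.F
print("top",np.c_[W@tgt.x,W@tgt.y].round(1).tolist())
E
python3 -m jog '[{"x":0,"y":-8,"z":-20,"rx":0,"ry":0,"rz":0,"grip":0.4},{"x":0,"y":0,"z":-38,"rx":0,"ry":0,"rz":0,"grip":0.4},{"x":0,"y":0,"z":-38,"rx":0,"ry":0,"rz":0,"grip":0.4},{"x":0,"y":0,"z":-38,"rx":0,"ry":0,"rz":0,"grip":0.4},{"x":0,"y":0,"z":-10,"rx":0,"ry":0,"rz":0,"grip":0.4},{"x":0,"y":0,"z":0,"rx":0,"ry":0,"rz":0,"grip":0.4}]';python3 tgt.py 100 5 310
```

```text
0.065 [[28.5, -33.1], [28.8, 53.7]]
0.07 [[34.3, -33.9], [34.6, 52.4]]
0.075 [[40.1, -34.6], [40.3, 51.1]]
top [[27.8, -66.4], [29.3, 65.0]]
time: 9.25
eef_pos: [0.6255, -0.1668, 0.3205]
tcp_rot: [0.996, -0.087, 0.005, 0.002]
contact_force: [0.7, 0.5, 0.1]
opening: 0.596
t 9.25 stop-frame now [-73.5   7.  320.5] q [-0.42  0.3   1.72 -0.    1.11 -0.24]
shift tool mm [ -2.2 173.5  11. ] tool x yaw deg -9.97 z axis [ 0.01  -0.004 -1.   ] F [0.66 0.49 0.06] open 0.596
```

```bash
python3 -m jog '[{"x":0,"y":20,"z":0,"rx":0,"ry":0,"rz":0,"grip":0.4},{"x":0,"y":35,"z":0,"rx":0,"ry":0,"rz":0,"grip":0.4},{"x":0,"y":35,"z":0,"rx":0,"ry":0,"rz":0,"grip":0.4},{"x":0,"y":35,"z":0,"rx":0,"ry":0,"rz":0,"grip":0.4},{"x":0,"y":35,"z":0,"rx":0,"ry":0,"rz":0,"grip":0.4},{"x":0,"y":15,"z":0,"rx":0,"ry":0,"rz":0,"grip":0.4},{"x":0,"y":0,"z":0,"rx":0,"ry":0,"rz":0,"grip":0.4}]';python3 tgt.py 90 8 222
python3 - <<'E'
from plant import read_camera
import cv2,numpy as np
for n in ["wrist"]:
    c=read_camera(n); np.savez(f"{n}7.npz",**c)
    cv2.imwrite(f"pics/{n}7.png",c["frame"][:,:,::-1])
E
```

```text
time: 9.83
eef_pos: [0.5925, -0.3417, 0.3121]
tcp_rot: [0.996, -0.089, -0.001, -0.0]
contact_force: [0.1, -0.9, -0.2]
opening: 0.601
t 9.8333 stop-frame now [104.4   4.9 312.1] q [-0.67  0.39  1.62 -0.    1.13 -0.49]
shift tool mm [  3.3 -14.4  90.1] tool x yaw deg -10.22 z axis [-0.003  0.001 -1.   ] F [ 0.09 -0.86 -0.18] open 0.601
```

View pics/wrist7.png

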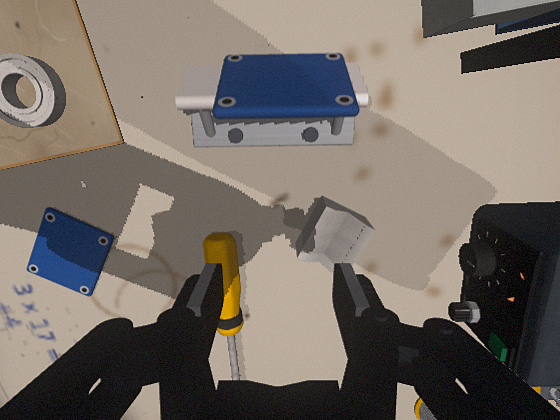

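The wrist view shows the cover lying flush on the stop, its raised edge at row ~113 (columns 213–358). The vee block (338,232) and driver (222,280) lie below the fingers, and both are under 32 mm high. I lower the fingertips to about 52 mm behind the raised edge.

```bash
python3 - <<'E'
from h import *; import tgt
c=load("wrist7")
for z in (.066,.070):
    W=ray(c,[(213,112),(358,113)],z)[:,:2]*1000-tgt.F
    print(z,np.c_[W@tgt.x,W@tgt.y].round(1).tolist())
W=ray(c,[(340,265),(308,255),(222,330)],[.0]*1+[.0]*2)[:,:2]*1000-tgt.F
E
python3 -m jog '[{"x":3,"y":-10,"z":25,"rx":0,"ry":0,"rz":0,"grip":0.4},{"x":0,"y":-4,"z":30,"rx":0,"ry":0,"rz":0,"grip":0.4},{"x":0,"y":0,"z":25,"rx":0,"ry":0,"rz":0,"grip":0.4},{"x":0,"y":0,"z":8,"rx":0,"ry":0,"rz":0,"grip":0.4},{"x":0,"y":0,"z":0,"rx":0,"ry":0,"rz":0,"grip":0.4}]';python3 tgt.py 60 8 222
```

```text
0.066 [[30.3, -35.8], [31.3, 53.8]]
0.07 [[30.2, -35.0], [31.2, 52.9]]
time: 10.3
eef_pos: [0.5985, -0.3226, 0.2223]
tcp_rot: [0.996, -0.086, -0.003, -0.002]
contact_force: [0.2, 0.1, -0.1]
opening: 0.599
t 10.3 stop-frame now [ 84.6   7.5 222.3] q [-0.64  0.49  1.67  0.    0.99 -0.47]
shift tool mm [  0.6 -24.6   0.4] tool x yaw deg -9.86 z axis [-0.007  0.005 -1.   ] F [ 0.16  0.11 -0.07] open 0.599
```

```bash
python3 -m jog '[{"x":0,"y":-8,"z":0,"rx":0,"ry":0,"rz":0,"grip":0.4},{"x":0,"y":-8,"z":0,"rx":0,"ry":0,"rz":0,"grip":0.4},{"x":0,"y":-6,"z":0,"rx":0,"ry":0,"rz":0,"grip":0.4},{"x":0,"y":-4,"z":0,"rx":0,"ry":0,"rz":0,"grip":0.4},{"x":0,"y":-4,"z":0,"rx":0,"ry":0,"rz":0,"grip":0.4},{"x":0,"y":-4,"z":0,"rx":0,"ry":0,"rz":0,"grip":0.4}]';python3 -m jog '[{"x":0,"y":-4,"z":0,"rx":0,"ry":0,"rz":0,"grip":0.4},{"x":0,"y":-4,"z":0,"rx":0,"ry":0,"rz":0,"grip":0.4},{"x":0,"y":-4,"z":0,"rx":0,"ry":0,"rz":0,"grip":0.4}]';python3 tgt.py 0 8 222
python3 - <<'E'
from plant import read_camera
import cv2,numpy as np
for n in ["side","wrist"]:
    c=read_camera(n); np.savez(f"{n}8.npz",**c)
    f=c["frame"][:,:,::-1]
    if n=="side": f=cv2.resize(f[130:270,240:400],None,fx=4,fy=4,interpolation=cv2.INTER_CUBIC)
    cv2.imwrite(f"pics/{n}8.png",f)
E
```

```text
time: 10.8
eef_pos: [0.6055, -0.2912, 0.2277]
tcp_rot: [0.996, -0.087, 0.001, 0.0]
contact_force: [-0.5, 0.2, -0.2]
opening: 0.596
time: 11.05
eef_pos: [0.6073, -0.2797, 0.2269]
tcp_rot: [0.996, -0.087, 0.0, 0.0]
contact_force: [0.2, -0.6, 0.3]
opening: 0.6
t 11.05 stop-frame now [ 40.8   8.7 226.9] q [-0.58  0.46  1.7  -0.    0.98 -0.41]
shift tool mm [ -0.7 -40.8   4.8] tool x yaw deg -9.96 z axis [ 0.    -0.001 -1.   ] F [ 0.2  -0.62  0.31] open 0.6
```

View pics/side8.png

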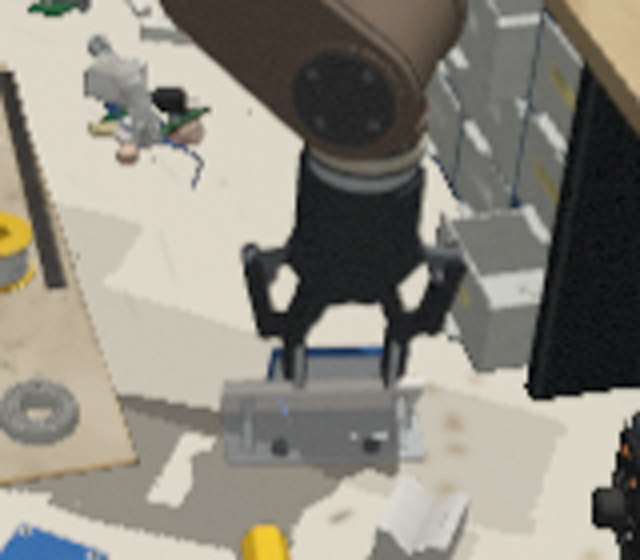

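View pics/wrist8.png

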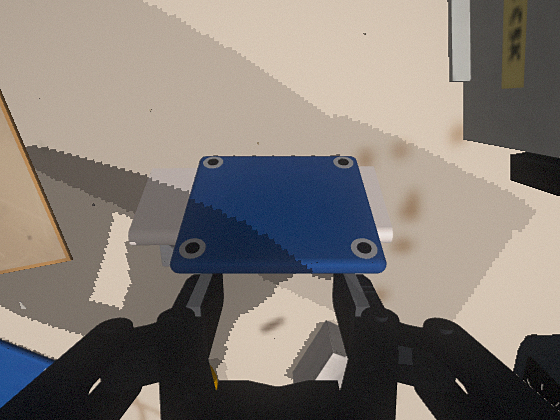

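The wrist view shows the fingertips right behind the raised edge (row 270). The side view shows them between the raised edge and the stop's top, clear of the stop. Tipping now.

```bash
python3 -m jog '[{"x":0,"y":-4,"z":2,"rx":0,"ry":0,"rz":0,"grip":0.4},{"x":0,"y":-4,"z":2,"rx":0,"ry":0,"rz":0,"grip":0.4},{"x":0,"y":-4,"z":0,"rx":0,"ry":0,"rz":0,"grip":0.4},{"x":0,"y":-4,"z":0,"rx":0,"ry":0,"rz":0,"grip":0.4}]';python3 tgt.py 0 8 222
python3 - <<'E'
from plant import read_camera
import cv2,numpy as np
for n in ["side","wrist"]:
    c=read_camera(n); np.savez(f"{n}9.npz",**c)
    f=c["frame"][:,:,::-1]
    if n=="side": f=cv2.resize(f[130:270,240:400],None,fx=4,fy=4,interpolation=cv2.INTER_CUBIC)
    cv2.imwrite(f"pics/{n}9.png",f)
E
```

```text
time: 11.48
eef_pos: [0.61, -0.2636, 0.2222]
tcp_rot: [0.996, -0.087, -0.0, -0.0]
contact_force: [0.3, -1.3, 1.4]
opening: 0.6
t 11.4833 stop-frame now [ 24.5   8.6 222.2] q [-0.56  0.46  1.71  0.    0.97 -0.39]
shift tool mm [ -0.5 -24.5   0.2] tool x yaw deg -9.97 z axis [-0.001  0.001 -1.   ] F [ 0.29 -1.26  1.42] open 0.6
```

View pics/side9.png

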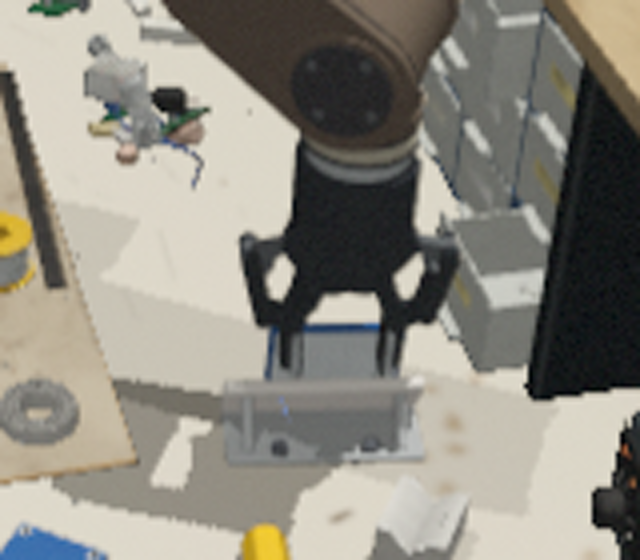

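View pics/wrist9.png

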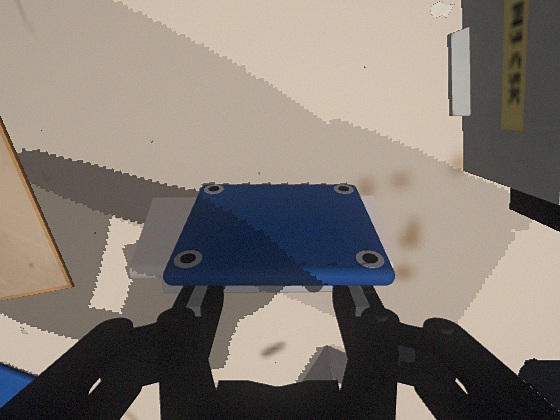

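The cover is rotating up about its lower edge, and the side view shows more bare face above the stop. Continuing past vertical.

```bash
python3 -m jog '[{"x":0,"y":-4,"z":0,"rx":0,"ry":0,"rz":0,"grip":0.4},{"x":0,"y":-4,"z":0,"rx":0,"ry":0,"rz":0,"grip":0.4},{"x":0,"y":-3,"z":0,"rx":0,"ry":0,"rz":0,"grip":0.4},{"x":0,"y":-3,"z":0,"rx":0,"ry":0,"rz":0,"grip":0.4},{"x":0,"y":-3,"z":0,"rx":0,"ry":0,"rz":0,"grip":0.4},{"x":0,"y":-3,"z":0,"rx":0,"ry":0,"rz":0,"grip":0.4}]';python3 tgt.py 0 8 222
python3 - <<'E'
from plant import read_camera
import cv2,numpy as np
for n in ["side","wrist"]:
    c=read_camera(n); np.savez(f"{n}10.npz",**c)
    f=c["frame"][:,:,::-1]
    if n=="side": f=cv2.resize(f[130:270,240:400],None,fx=4,fy=4,interpolation=cv2.INTER_CUBIC)
    cv2.imwrite(f"pics/{n}10.png",f)
E
```

```text
time: 12.08
eef_pos: [0.6136, -0.244, 0.2227]
tcp_rot: [0.996, -0.087, 0.0, -0.0]
contact_force: [-1.3, 0.1, 0.6]
opening: 0.599
t 12.0833 stop-frame now [  4.6   8.7 222.7] q [-0.53  0.45  1.72  0.    0.97 -0.36]
shift tool mm [-0.7 -4.6  0.7] tool x yaw deg -9.96 z axis [ 0.  0. -1.] F [-1.25  0.15  0.58] open 0.599
```

View pics/side10.png

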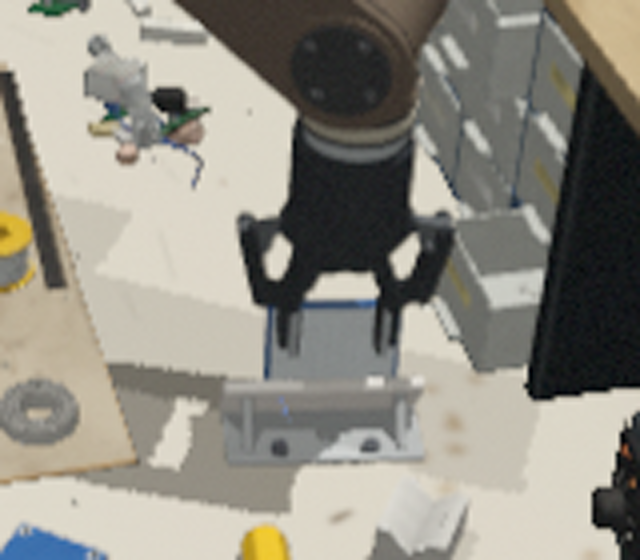

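View pics/wrist10.png

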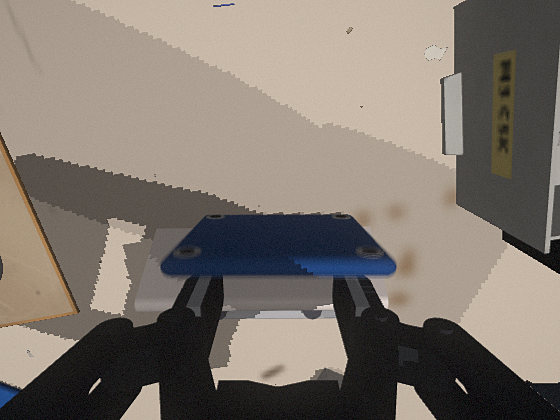

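Run:
```python
from h import *; import tgt
for n,lo,up in (("wrist9",[(205,184),(355,184)],[(165,280),(392,283)]),("wrist10",[(207,215),(351,215)],[(162,270),(396,272)])):
    c=load(n)
    for z,p in ((.004,lo),(.07,up),(.075,up),(.08,up)):
        W=ray(c,p,z)[:,:2]*1000-tgt.F
        print(n,z,np.c_[W@tgt.x,W@tgt.y].round(1).tolist())
```

```text
wrist9 0.004 [[-11.2, -33.6], [-11.3, 52.5]]
wrist9 0.07 [[13.7, -38.0], [15.0, 55.3]]
wrist9 0.075 [[10.9, -36.1], [12.1, 53.4]]
wrist9 0.08 [[8.1, -34.2], [9.2, 51.5]]
wrist10 0.004 [[-11.9, -33.5], [-12.0, 51.8]]
wrist10 0.07 [[-10.3, -38.7], [-9.5, 56.7]]
wrist10 0.075 [[-12.9, -36.8], [-12.1, 54.7]]
wrist10 0.08 [[-15.5, -34.9], [-14.8, 52.8]]
```

By the wrist rays the lower edge has stayed put (x ≈ -11 to -12 mm) and the top edge is at about -14 mm, so the cover is essentially upright. A few more millimetres tip it over.

```bash
python3 -m jog '[{"x":0,"y":-3,"z":0,"rx":0,"ry":0,"rz":0,"grip":0.4},{"x":0,"y":-3,"z":0,"rx":0,"ry":0,"rz":0,"grip":0.4},{"x":0,"y":-3,"z":0,"rx":0,"ry":0,"rz":0,"grip":0.4},{"x":0,"y":-3,"z":0,"rx":0,"ry":0,"rz":0,"grip":0.4},{"x":0,"y":0,"z":0,"rx":0,"ry":0,"rz":0,"grip":0.4},{"x":0,"y":0,"z":0,"rx":0,"ry":0,"rz":0,"grip":0.4},{"x":0,"y":0,"z":0,"rx":0,"ry":0,"rz":0,"grip":0.4}]';python3 tgt.py 0 8 222
python3 - <<'E'
from plant import read_camera
import cv2,numpy as np
for n in ["side","wrist"]:
    c=read_camera(n); np.savez(f"{n}11.npz",**c)
    f=c["frame"][:,:,::-1]
    if n=="side": f=cv2.resize(f[130:270,240:400],None,fx=4,fy=4,interpolation=cv2.INTER_CUBIC)
    cv2.imwrite(f"pics/{n}11.png",f)
E
```

```text
time: 12.77
eef_pos: [0.6156, -0.2325, 0.2227]
tcp_rot: [0.996, -0.087, 0.0, 0.0]
contact_force: [0.4, 0.4, 0.3]
opening: 0.604
t 12.7667 stop-frame now [ -7.1   8.7 222.7] q [-0.52  0.44  1.73 -0.    0.97 -0.34]
shift tool mm [-0.7  7.1  0.7] tool x yaw deg -9.95 z axis [ 0. -0. -1.] F [0.4  0.36 0.29] open 0.604
```

View pics/side11.png

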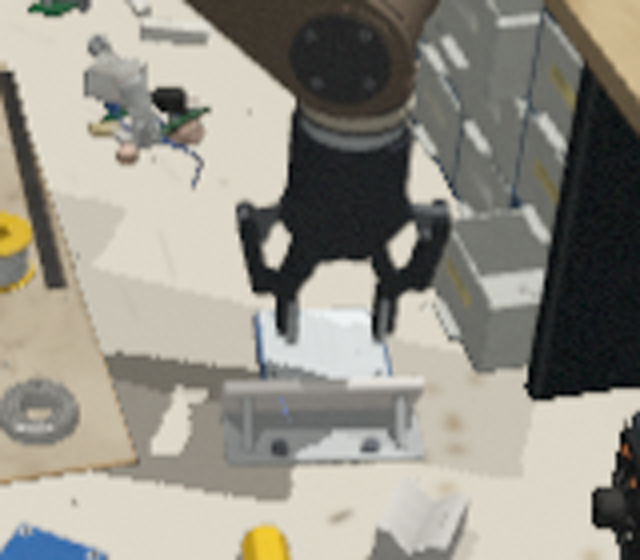

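View pics/wrist11.png

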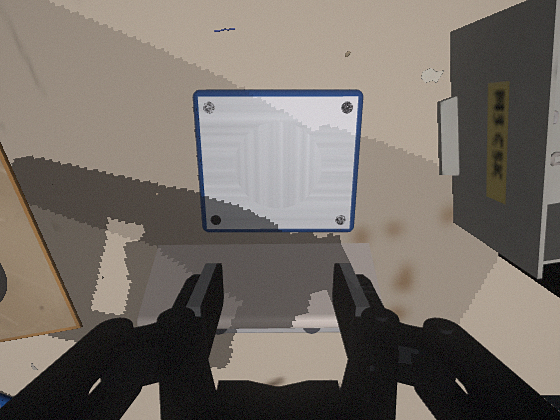

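The cover fell over: bare face up in front of the stop, corners near (195,92), (361,92), (353,230) and (204,230) in the wrist view. Now I raise the hand clear and measure.

```bash
python3 -m jog '[{"x":0,"y":0,"z":-15,"rx":0,"ry":0,"rz":0,"grip":0.4},{"x":0,"y":0,"z":-30,"rx":0,"ry":0,"rz":0,"grip":0.4},{"x":0,"y":10,"z":-35,"rx":0,"ry":0,"rz":0,"grip":0.4},{"x":0,"y":20,"z":-35,"rx":0,"ry":0,"rz":0,"grip":0.4},{"x":0,"y":10,"z":-10,"rx":0,"ry":0,"rz":0,"grip":0.4},{"x":0,"y":0,"z":0,"rx":0,"ry":0,"rz":0,"grip":0.4},{"x":0,"y":0,"z":0,"rx":0,"ry":0,"rz":0,"grip":0.4},{"x":0,"y":0,"z":0,"rx":0,"ry":0,"rz":0,"grip":0.4}]'
python3 - <<'E'
from plant import read_camera,get_state
import cv2,numpy as np
for n in ["scene","side","wrist"]:
    c=read_camera(n); np.savez(f"{n}12.npz",**c)
    f=c["frame"][:,:,::-1]
    if n=="side": f=cv2.resize(f[130:310,210:400],None,fx=3,fy=3,interpolation=cv2.INTER_CUBIC)
    cv2.imwrite(f"pics/{n}12.png",f)
print(np.abs(get_state()["dq"]).max())
E
```

```text
time: 13.53
eef_pos: [0.6081, -0.2713, 0.3455]
tcp_rot: [0.996, -0.087, -0.002, -0.001]
contact_force: [-0.1, -1.0, -0.3]
opening: 0.601
0.009969435896158155
```

View pics/side12.png

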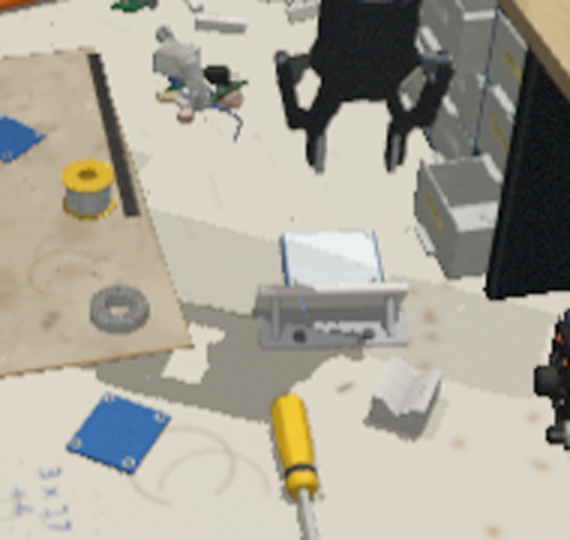

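View pics/wrist12.png

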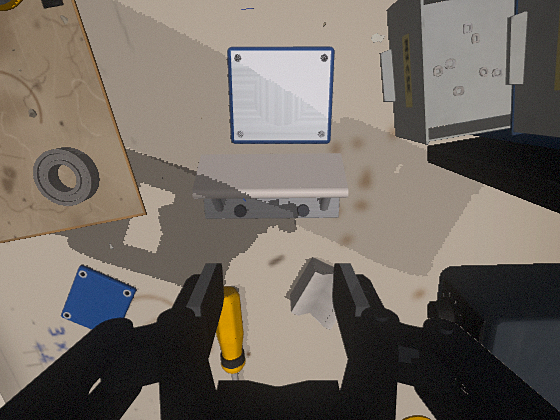

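View pics/scene12.png

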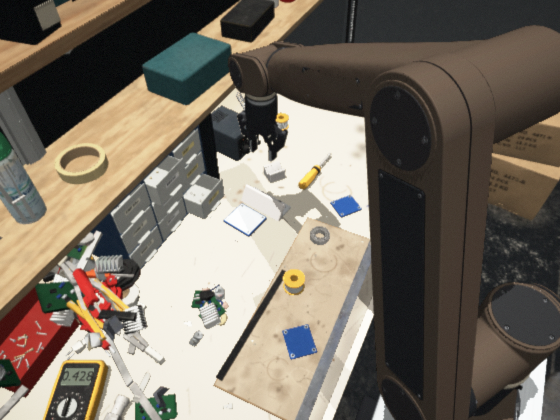

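The wrist view shows the cover bare face up, corners about (228,46), (334,46), (332,143) and (230,143), in front of the stop. Bearing, spool, vee and driver look undisturbed. I check size, position and bystanders numerically.

Run:
```python
from h import *; import tgt
c=load("wrist12")
hsv=cv2.cvtColor(c["frame"],cv2.COLOR_RGB2HSV)
p=np.array([(228,46),(334,46),(332,143),(230,143)])
for z in (.004,.008):
    W=ray(c,p,z)[:,:2]*1000-tgt.F; S=np.c_[W@tgt.x,W@tgt.y]
    print(z,S.round(1).tolist(),"ctr",S.mean(0).round(1),"edges",np.linalg.norm(np.roll(S,-1,0)-S,axis=1).round(1))
for n in ("scene","side"):
    a,b=load(n+"0"),load(n+"12")
    d=cv2.absdiff(a["frame"],b["frame"]).max(2)
    pts=dict(bearing=(417,-222,10),spool=(0,0,0))
    def yel(c):
        h=cv2.cvtColor(c["frame"],cv2.COLOR_RGB2HSV); m=cv2.inRange(h,(20,150,120),(32,255,255))
        k=cv2.connectedComponentsWithStats(m); return [(np.round(x,1).tolist(),int(s[4])) for x,s in zip(k[3][1:],k[2][1:]) if s[4]>60]
    print(n,"yellow before",yel(a)); print(n,"yellow after ",yel(b))
    # bearing / vee by template shift
    for nm,X in (("bearing",(.417,-.222,.012)),("vee",(.612,-.375,.016))):
        u,v=proj(a,X)[0].round().astype(int)
        t=a["frame"][v-14:v+14,u-14:u+14]; r=cv2.matchTemplate(b["frame"][v-24:v+24,u-24:u+24],t,cv2.TM_CCOEFF_NORMED)
        _,s,_,l=cv2.minMaxLoc(r); print(n,nm,"px",(u,v),"shift",(l[0]-10,l[1]-10),round(s,2))
from plant import get_state
s=get_state(); print(s["time"],s["contact_force"].round(2))
```

```text
0.004 [[-93.3, -35.7], [-93.3, 53.3], [-13.2, 55.6], [-13.1, -37.4]] ctr [-53.2   8.9] edges [88.9 80.2 93.  80.3]
0.008 [[-92.7, -35.1], [-92.8, 52.7], [-13.6, 55.0], [-13.5, -36.8]] ctr [-53.2   8.9] edges [87.8 79.2 91.8 79.3]
scene yellow before [([280.3, 117.5], 76), ([259.4, 120.3], 67), ([308.2, 176.6], 107), ([293.7, 278.2], 272), ([113.6, 297.0], 88), ([86.0, 316.9], 232), ([80.7, 385.7], 293)]
scene yellow after  [([281.8, 117.6], 65), ([309.5, 177.0], 99), ([293.5, 278.3], 258), ([112.5, 296.2], 74), ([86.6, 317.0], 273), ([83.3, 385.1], 370)]
scene bearing px (np.int64(320), np.int64(235)) shift (0, -1) 0.32
scene vee px (np.int64(279), np.int64(174)) shift (0, 0) 0.97
side yellow before [([320.2, 23.0], 490), ([280.3, 112.2], 110), ([238.9, 188.2], 140), ([306.9, 273.5], 241), ([309.9, 290.1], 65), ([439.6, 313.0], 334), ([418.2, 324.4], 378)]
side yellow after  [([319.9, 23.0], 510), ([280.3, 112.2], 110), ([238.9, 188.2], 140), ([306.8, 273.4], 244), ([309.9, 290.2], 64), ([439.6, 313.0], 332), ([418.2, 324.4], 378)]
side bearing px (np.int64(249), np.int64(232)) shift (0, -1) 0.54
side vee px (np.int64(337), np.int64(261)) shift (0, 0) 0.94
13.6833 [0.13 1.15 0.38]
```

Centre is (-53, +9) mm in the stop frame and the bystanders are unmoved. The bearing template match is only weak because its lighting changed, so I'll check it separately. The apparent edge widths of 89 and 93 mm could mean a slight tilt, so I fit the edges more precisely before handing in.

Run:
```python
from h import *; import tgt
for n,box in (("wrist12",(200,25,365,165)),("wrist11",(175,70,385,250)),("side12",(295,200,345,230))):
    c=load(n); f=c["frame"]; hsv=cv2.cvtColor(f,cv2.COLOR_RGB2HSV)
    m=cv2.inRange(hsv,(103,110,30),(122,255,255)); x0,y0,x1,y1=box
    q=np.zeros_like(m); q[y0:y1,x0:x1]=m[y0:y1,x0:x1]
    k=cv2.findContours(q,cv2.RETR_EXTERNAL,cv2.CHAIN_APPROX_NONE)[0]; P=np.vstack(k)[:,0]
    h=cv2.convexHull(P)[:,0]; print(n,len(P),"bbox",P.min(0),P.max(0))
    if n.startswith("wrist"):
        # outer edges: extreme blue pixel per row/column, line fit
        ys,xs=np.nonzero(q); L=[];Rr=[];T=[];B=[]
        for v in range(P[:,1].min()+8,P[:,1].max()-7):
            r=xs[ys==v]
            if len(r)>1: L.append((r.min()-.5,v)); Rr.append((r.max()+.5,v))
        for u in range(P[:,0].min()+8,P[:,0].max()-7):
            r=ys[xs==u]
            if len(r)>1: T.append((u,r.min()-.5)); B.append((u,r.max()+.5))
        ln=[cv2.fitLine(np.float32(a),cv2.DIST_HUBER,0,.01,.01).ravel() for a in (L,T,Rr,B)]
        def X(a,b):
            s=np.linalg.solve(np.array([[a[0],-b[0]],[a[1],-b[1]]]),b[2:]-a[2:]); return a[2:]+s[0]*a[:2]
        C=np.array([X(ln[0],ln[1]),X(ln[1],ln[2]),X(ln[2],ln[3]),X(ln[3],ln[0])])
        W=ray(c,C,.005)[:,:2]*1000-tgt.F; S=np.c_[W@tgt.x,W@tgt.y]
        print(C.round(1).tolist(),S.round(1).tolist(),"edges",np.linalg.norm(np.roll(S,-1,0)-S,axis=1).round(1))
c=load("wrist12"); cv2.imwrite("pics/w12c.png",cv2.resize(c["frame"][30:230,180:380,::-1],None,fx=3,fy=3,interpolation=cv2.INTER_CUBIC))
a=[]
for n in ("side0","side12"):
    f=load(n)["frame"][210:250,225:275,::-1]; a.append(cv2.resize(f,None,fx=7,fy=7,interpolation=cv2.INTER_CUBIC))
cv2.imwrite("pics/bear.png",np.hstack(a))
```

```text
wrist12 386 bbox [228  47] [333 143]
[[227.1999969482422, 46.5], [334.0, 46.5], [329.79998779296875, 142.5], [231.1999969482422, 142.5]] [[-92.8, -36.2], [-92.8, 53.1], [-13.8, 53.4], [-13.6, -36.2]] edges [89.3 79.1 89.5 79.2]
wrist11 1166 bbox [193  90] [362 231]
[[192.3000030517578, 89.5], [363.20001220703125, 89.5], [352.8999938964844, 231.5], [203.10000610351562, 231.5]] [[-92.8, -36.4], [-92.8, 53.4], [-12.8, 53.5], [-12.8, -36.2]] edges [89.9 80.  89.7 80. ]Traceback (most recent call last):
  File "<stdin>", line 6, in <module>
    return _nx.concatenate(arrs, 0, dtype=dtype, casting=casting)
           ~~~~~~~~~~~~~~~^^^^^^^^^^^^^^^^^^^^^^^^^^^^^^^^^^^^^^^
ValueError: need at least one array to concatenate
```

The fitted edges are 89.3/89.5 × 79.1/79.2 mm, a true rectangle, so the cover is flat. The earlier 93 mm came from my hand-read pixels. Last check is the bearing.

Run:
```python
from h import *
a=[]
for n in ("side0","side12"):
    f=load(n)["frame"][210:250,225:275,::-1]; a.append(cv2.resize(f,None,fx=7,fy=7,interpolation=cv2.INTER_CUBIC))
cv2.imwrite("pics/bear.png",np.hstack(a))
```

```text
(no output)
```

View pics/bear.png

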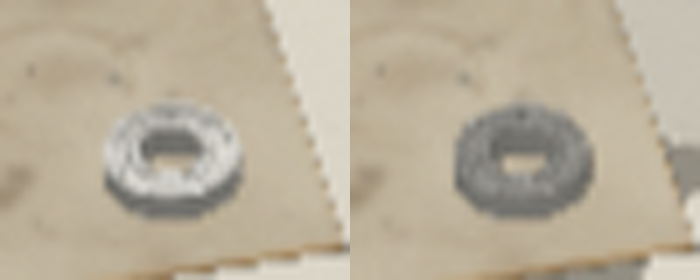

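The bearing sits at the same pixels before and after, about (172,160) in each half of the crop. It is only in shadow now. Handing in.

```bash
python3 -c "
from plant import sign_off
print(sign_off())"
```

```text
the job is handed in; nothing more can be done
None
```

The cover is turned over: it lies flat, bare face up, in front of the stop, and I handed the job in at about 13.7 s of the 54 s allowed. I pushed it up the stop with two open fingertips about 1 mm above the bench, stalling at about 9 N once it was flush. It stayed leaning when I let go. I then pushed its raised edge from behind until it fell back over, and raised the hand clear.

**Last checks:**
- **Cover:** the line-fitted outline is 89.3/89.5 × 79.1/79.2 mm, a true rectangle, so it is flat. Its middle is about 53 mm in front of the foot and 9 mm off the stop's middle sideways, both within limits.
- **Hand:** the fingertips are about 175 mm above the bench. The contact force read about 1 N, the same as the sensor's noise in free air.
- **Bystanders:** the spool, vee block and screwdriver are where they were, to within about 1.5 pixels.

**Checks that disagreed:**
- My first hand-read corners gave edge widths of 89 and 93 mm, which suggested a tilt. The line fit did not bear this out.
- The template match on the bearing was weak (0.32 and 0.54) because it is now in shadow. Side by side, the crops show it has not moved.
- I could not make out the black O-ring on the bare face in the pictures.
- The first two camera fixes of the cover differed by about 4 mm, within calibration error.

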